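# Book a repair job in with the scanner and shut its box

### The job

Pick up the grey hand scanner from its rubber pad and aim its window square-on at the centre of the barcode label inside the raised lid of the open job box, from about 8 cm away, holding it still there for a good second. Then set the scanner back down on its pad, standing on its flat underside, and close the lid of the box fully. Leave everything else on the bench where it is.

Things in the scene. Friction and masses are not known exactly. Their poses are not given: they have to be found in the camera images.
- scanner: Grey hand scanner, 0.14 to 0.23 kg, loose. Origin: centre of its flat underside; z up, x forward. Straight handle, x -85 to +35 mm, 30 mm wide (y), 34 mm high (z 0 to 34): grip it across y near x = -10. Hood-like head in front, 56 mm wide, x 27 to 90, z 15 to 75 mm, tipped 40 degrees nose-down: with the underside level it looks ahead and 40 degrees below horizontal.
- scanner_window (a point): Centre of the scanner's dark window on the face of its head, at x = 78, y = 0, z = 28 mm in the scanner's frame. Its x axis points out of the window along the line of sight, its y is the scanner's y.
- pad: Flat black rubber pad fixed to the bench, 200 (x) by 100 (y) by 6 mm thick, the scanner's place. Origin: centre of its underside, on the bench.
- jobbox: Open job box, grey metal, fixed to the bench, 100 (x) by 160 (y) by 50 mm high, walls 5 mm; the rings in the foam inside are part of it. Origin: centre of its underside; z up; -x is its front, roughly towards the robot; the lid is hinged along its far (+x) top edge. A similar box, shut, is a bystander.
- lid_hinge (a point): Middle of the lid's hinge line, on the box's far top edge: x = +50 mm, z = 50 mm in the box's frame. The hinge line runs along the box's y; the point has the box's axes.
- lid (a joint): Lid angle in rad: 0 shut flat on the box, 1.57 upright, 2.05 to 2.35 at the start (leaning back, away from the robot). The lid is a plate 160 mm wide, 100 mm from hinge to free edge, 6 mm thick, inner face in the plane of the hinge line, no handle. A stiff hinge keeps it where it is left; 2 to 3 N at the free edge swing it.
- label (a point): Centre of the white barcode label (64 mm along the hinge by 44 mm) on the lid's inner face, 55 mm from the hinge line. Axes turn with the lid: -z points out of the label (towards the viewer), y along the hinge, -x from the hinge to the free edge.
- lid_edge (a point): Middle of the lid's free edge, on its outer face, 100 mm from the hinge line; axes as the label's.
- tin: Small round aluminium tin, 44 mm across, 24 mm high (bystander, leave where it is)
- screwdriver: Screwdriver with an orange handle, lying (bystander, leave where it is)
- jar: Glass jar, 64 mm across, 85 mm high (bystander, leave where it is)
- shutbox: Shut grey job box with a label on top, 100 x 130 x 45 mm (bystander, leave where it is)
- pliers: Pliers with blue grips, lying, about 150 mm long (bystander, leave where it is)
- hammer: Hammer with a wooden handle, lying (bystander, leave where it is)
Things that resemble listed ones, but are neither listed nor needed, are in the scene too. There is more than one size of the pad; the one meant has the size given above.

How it is judged:
By the outcome, as a careful person would: the job done as asked, in the order asked, and still so for the second after the job is handed in, with the robot touching nothing.
It also fails if it takes over 64 s, if anything falls off the work surface, if the arm or the gripper's body presses on something with over 40 N, if the wrist force passes 120 N, or if a joint passes its speed limit or range.

### The arm

A 7-joint arm with a two-finger parallel gripper is mounted at the origin on the work surface. World frame = base frame: x ahead of the robot, y to its left, z up, the work surface at z = 0. Lengths are in m, angles in rad, forces in N, time in s.
With the tool pointing down it reaches from about 0.4 to 0.875 m from the base axis. Payload 19.3 kg.
Tool frame: the origin (TCP) lies at the very end of the fingers, on their centre line; the grasp point (between the pads) lies 19 mm behind it; z points along the fingers, y is the line along which they close (so a half turn about z gives the same grasp; the last joint's range is limited). The gripper opens to 85 mm and grips with 20 to 120 N. Pads are 22 mm wide; open, the fingers measure 114 mm over their backs; the gripper's body (76 mm by 85 mm) begins 54 mm behind the grasp point. The pads swing forward as they close: fully open they stand 13 mm farther back than shut.
Start: joints at [-1.322, 0.521, -0.036, 1.599, 0.021, 1.021, -0.113], TCP at [0.196, 0.593, 0.231] pointing down, gripper open.
Joint ranges: [-2.91, 2.91], [-0.3, 2.13], [-1.5, 1.42], [0.17, 2.43], [-1.26, 4.41], [0.16, 1.93], [-2.52, 2.52]. Speed limits (rad/s): [1.89, 1.89, 2.39, 2.39, 3.01, 3.01, 3.01].

### API

Orientations are given as [roll, pitch, yaw] about the fixed x, y, z axes, in that order (R = Rz(yaw) Ry(pitch) Rx(roll)).
In Python, from workcell import monitor, optics, workorder gives the robot as it stands.
- The arm moves only by the tool apply_moves, never from a script. Its arguments are lists of equal length, an entry for each row: "linear": the shift along the tool's x, y, z each as a share of 0.1 m, from -1 to 1, a list of three; "delta_rot": the turn, a rotation vector about the tool's x, y, z each as a share of 120 degrees, from -1 to 1, a list of three. A call has exactly 5 rows; each row is the pose to reach, as a shift and turn from the pose commanded when the call began, along the tool's axes at that moment; what a row does not reach only later rows make up. A row lasts 1/12 s, in which the tool goes at most 41.7 mm and 7.16 degrees, less where a joint would pass 70% of its speed; a pose out of reach is approached as far as the arm can. A call with a number of a shift or a turn outside -1 to 1 is refused whole. A call with a gripper value outside its range is refused whole. "gripper" is the opening, from -1 (shut) to 1 (fully open), set as the call begins (left out, the last holds). The fingers move at their own pace and stop on an object; "force" is the grip in N (left out, the last holds). Time passes only in rows, so rows that repeat a pose let the fingers close, or fill a call up. It gives the time, the measured TCP pose, the force, the opening and the grip force at its end, in the units of the state.
- monitor.observe(): the state, without advancing time (a new reading comes with each control period).
- optics.grab_frame(name): name is "scene" or "top" or "wrist"; returns (picture, depth): 420x560x3 uint8, red, green, blue; 420x560 float32, m along the optical axis (not along the pixel's ray), 0 where there is no reading.
- optics.camera_info(name): a dict with "fx", "fy", "cx", "cy" (pixels), "D" ([k1, k2, p1, p2, k3] as OpenCV has them; the pictures are not rectified), "rvec" (rotation vector, rad) and "tvec" (3), from world to camera coordinates, as OpenCV has them; the wrist camera has in their place "T_tool_cam" (4x4, takes a point from camera to tool coordinates, whose origin is the TCP and whose axes are the flange's). Camera axes: x right, y down, z forward; pixel columns grow to the right and rows downward; lengths in m; the calibration is good to about 2 mm. A picture is of the moment at which its call begins: read the wrist's pose just before it. camera_info takes no time and is no camera call.
- workorder.job_done(): hands the job in; it is judged then, once.
The state is a dict: "clock": time; "qpos": joint angles; "qd": joint speeds; "joint_efforts": joint torques, N m; "position": TCP position; "tool_rot": TCP orientation; "force": force on the tool from outside, world axes, zero at the start; "moment": the same for the moment, N m; "grip_width": finger opening in m; "finger_force": force on a finger pad.
Only numpy, scipy, OpenCV 4.12 (cv2) and the standard library are available. Lean on these libraries where they do the work, as an engineer would, in place of code of your own. Each camera call takes 0.05 s, during which the arm holds its last target. There are 200 camera calls.

## Working session

There is one attempt and no reset: what is moved stays moved. The work goes in short steps, Python scripts to look and compute and a tool call to move; the robot and the scene stay as the last step left them, time stands still between calls to the robot, and variables do not carry over. Pictures are saved under pics/ and viewed, at most 10 in all, crops included, and the job is handed in when it is done.

Besides the shell and the picture viewer there is one more tool, called by a JSON object that holds its "api" and its "payload", one argument or row to a line. apply_moves: Moves the arm, as the interface text tells. Its arguments: {"type":"object","properties":{"linear":{"type":"array"},"delta_rot":{"type":"array"},"gripper":{"type":"number"},"force":{"type":"number"}},"required":["linear","delta_rot"]}

```bash
mkdir -p pics; ls
python3 - <<'E'
from workcell import monitor, optics
import cv2,numpy as np
s=monitor.observe(); print(s)
for n in ("scene","top"):
    p,d=optics.grab_frame(n); cv2.imwrite(f"pics/{n}0.png",p[:,:,::-1]); np.savez(f"{n}0.npz",p=p,d=d)
    print(n,optics.camera_info(n))
print(optics.camera_info("wrist"))
E
```

```text
pics
{'clock': 0.0, 'qpos': array([-1.32221344,  0.52198248, -0.03631461,  1.59996495,  0.02121149,
        1.02108026, -0.11279974]), 'qd': array([ 6.88218794e-05, -9.83250155e-04, -3.04058338e-05,  6.13571159e-04,
       -3.68820645e-04,  3.19592042e-04,  2.86754193e-05]), 'joint_efforts': array([ 9.76547722e-05, -9.27123499e+01,  1.97983392e+00, -3.69912887e+01,
        1.78195559e-02,  8.49643489e-03,  2.15311928e-05]), 'position': array([0.19582827, 0.59320498, 0.23076094]), 'tool_rot': array([-3.14054667e+00,  8.92945616e-05,  2.82279424e+00]), 'force': array([ 0.47648227, -0.52885262, -0.05312753]), 'moment': array([ 0.07506108,  0.00060632, -0.00499669]), 'finger_force': 0.0, 'grip_width': 0.08537698758300633}
scene {'fx': 391.7170555184872, 'fy': 391.7170555184872, 'cx': 279.5253716651762, 'cy': 209.5254878341976, 'D': array([-0.07718627,  0.        ,  0.        ,  0.        ,  0.        ]), 'rvec': array([ 1.42366326,  2.17661431, -0.84875982]), 'tvec': array([ 0.241246  , -0.32023213,  1.41052665])}
top {'fx': 380.7781038213583, 'fy': 380.7781038213583, 'cx': 280.7405582843939, 'cy': 211.89899078841793, 'D': array([-0.07309739,  0.        ,  0.        ,  0.        ,  0.        ]), 'rvec': array([ 2.13721367, -2.08808346,  0.20310941]), 'tvec': array([-0.02803892,  0.56138543,  1.13899696])}
{'fx': 309.12059452496226, 'fy': 309.12059452496226, 'cx': 279.38546891431275, 'cy': 205.0928278220685, 'D': array([-0.02317177,  0.        ,  0.        ,  0.        ,  0.        ]), 'T_tool_cam': array([[-6.10865797e-05, -9.50813532e-01, -3.09763820e-01,
         7.85286538e-02],
       [ 9.99999988e-01, -1.30324225e-05, -1.57200977e-04,
         1.64661891e-04],
       [ 1.45431843e-04, -3.09763826e-01,  9.50813521e-01,
        -1.42226266e-01],
       [ 0.00000000e+00,  0.00000000e+00,  0.00000000e+00,
         1.00000000e+00]])}
```

View pics/top0.png

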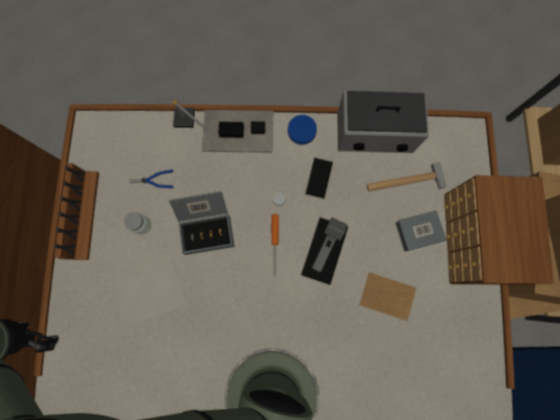

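View pics/scene0.png

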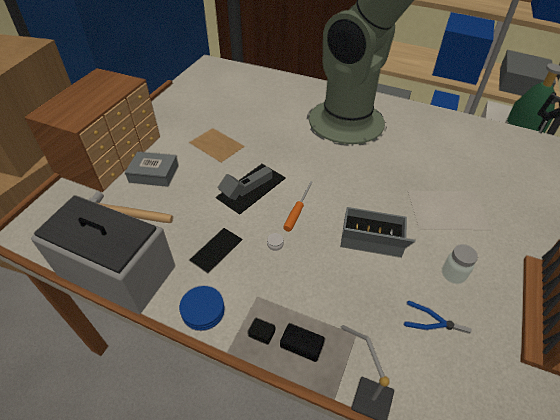

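The top view shows the scanner on the black pad at about (325,250), head up and to the right at (338,230). The open box is at (207,235), with its lid and label at (200,207). The scene view confirms this, with the lid leaning away from the robot.

```bash
cat > lib.py <<'E'
import numpy as np, cv2
from scipy.spatial.transform import Rotation as R
from workcell import monitor, optics
def cam(n, s=None):
    c=optics.camera_info(n); K=np.array([[c["fx"],0,c["cx"]],[0,c["fy"],c["cy"]],[0,0,1]]); D=np.array(c["D"])
    if n=="wrist":
        T=np.eye(4); T[:3,:3]=R.from_euler("xyz",s["tool_rot"]).as_matrix(); T[:3,3]=s["position"]
        T=T@c["T_tool_cam"]; return K,D,T[:3,:3],T[:3,3]
    Rc=cv2.Rodrigues(c["rvec"])[0]; return K,D,Rc.T,-Rc.T@c["tvec"]
def rays(C,uv):
    K,D,Rw,o=C
    n=cv2.undistortPoints(np.asarray(uv,float).reshape(-1,1,2),K,D)[:,0]
    return np.c_[n,np.ones(len(n))]@Rw.T      # unit depth
def plane(C,uv,z):
    r=rays(C,uv); return C[3]+r*((z-C[3][2])/r[:,2])[:,None]
def cloud(C,d):
    v,u=np.mgrid[:d.shape[0],:d.shape[1]]
    P=C[3]+rays(C,np.c_[u.ravel(),v.ravel()])*d.reshape(-1,1); P=P.reshape(*d.shape,3); P[d==0]=np.nan; return P
def proj(C,X):
    K,D,Rw,o=C
    return cv2.projectPoints(np.asarray(X,float).reshape(-1,3),cv2.Rodrigues(Rw.T)[0],-Rw.T@o,K,D)[0][:,0]
def tri(Cs,uvs):
    A=0;b=0
    for C,uv in zip(Cs,uvs):
        r=rays(C,[uv])[0]; r/=np.linalg.norm(r); M=np.eye(3)-np.outer(r,r); A=A+M; b=b+M@C[3]
    return np.linalg.solve(A,b)
def shot(name):
    s=monitor.observe(); p,d=optics.grab_frame(name); return s,p,d
E
python3 - <<'E'
from lib import *
f=np.load("top0.npz"); p,d=f["p"],f["d"]; C=cam("top"); P=cloud(C,d)
print("cam",C[3])
for uv in [(325,250),(338,230),(310,270),(323,250),(199,207),(175,200),(222,197),(180,235),(207,235),(278,300),(319,178),(138,222),(425,230),(275,230),(279,200)]:
    print(uv,P[uv[1],uv[0]].round(3),p[uv[1],uv[0]])
E
```

```text
cam [ 0.32496133 -0.0272798   1.22756255]
(325, 250) [ 0.447 -0.156  0.036] [85 85 82]
(338, 230) [ 0.505 -0.191  0.078] [76 77 73]
(310, 270) [ 0.386 -0.112  0.003] [20 19 18]
(323, 250) [ 0.447 -0.15   0.039] [83 84 80]
(199, 207) [0.563 0.234 0.097] [63 60 54]
(175, 200) [0.575 0.299 0.135] [77 80 77]
(222, 197) [0.592 0.163 0.114] [78 78 73]
(180, 235) [0.482 0.299 0.052] [93 94 88]
(207, 235) [0.488 0.219 0.024] [21 21 20]
(278, 300) [ 0.29  -0.013  0.002] [133 128 115]
(319, 178) [ 0.689 -0.139  0.009] [19 18 17]
(138, 222) [0.514 0.424 0.086] [109 109 105]
(425, 230) [ 0.516 -0.473  0.045] [86 81 74]
(275, 230) [0.509 0.002 0.024] [150  78  29]
(279, 200) [ 0.608 -0.008  0.022] [137 139 133]
```

{"api": "apply_moves", "payload": {
  "linear": [
    [-0.2,-0.12,-0.05],
    [-0.4,-0.24,-0.1],
    [-0.6,-0.36,-0.12],
    [-0.8,-0.5,-0.15],
    [-0.92,-0.6,-0.18]
  ],
  "delta_rot": [
    [0,0,0],
    [0,0,0],
    [0,0,0],
    [0,0,0],
    [0,0,0]
  ]
}}

```text
clock: 0.52
position: [0.2661, 0.5057, 0.2492]
tool_rot: [-3.141, 0.001, 2.821]
force: [0.1, 0.1, -0.4]
grip_width: 0.0858
finger_force: 0.0
```

{"api": "apply_moves", "payload": {
  "linear": [
    [-0.2,-0.12,-0.05],
    [-0.4,-0.24,-0.1],
    [-0.6,-0.36,-0.12],
    [-0.8,-0.5,-0.15],
    [-0.92,-0.6,-0.18]
  ],
  "delta_rot": [
    [0,0,0],
    [0,0,0],
    [0,0,0],
    [0,0,0],
    [0,0,0]
  ]
}}

```text
clock: 0.93
position: [0.3343, 0.4201, 0.2674]
tool_rot: [-3.141, 0.0, 2.821]
force: [-0.0, 0.7, -0.3]
grip_width: 0.0854
finger_force: 0.0
```

{"api": "apply_moves", "payload": {
  "linear": [
    [-0.2,-0.12,-0.05],
    [-0.4,-0.24,-0.1],
    [-0.6,-0.36,-0.12],
    [-0.8,-0.5,-0.15],
    [-0.92,-0.6,-0.18]
  ],
  "delta_rot": [
    [0,0,0],
    [0,0,0],
    [0,0,0],
    [0,0,0],
    [0,0,0]
  ]
}}

```text
clock: 1.35
position: [0.4028, 0.3343, 0.2854]
tool_rot: [-3.141, 0.0, 2.821]
force: [0.4, -0.1, -0.2]
grip_width: 0.0852
finger_force: 0.0
```

{"api": "apply_moves", "payload": {
  "linear": [
    [-0.2,-0.12,-0.05],
    [-0.4,-0.24,-0.1],
    [-0.6,-0.36,-0.12],
    [-0.8,-0.5,-0.15],
    [-0.92,-0.6,-0.18]
  ],
  "delta_rot": [
    [0,0,0],
    [0,0,0],
    [0,0,0],
    [0,0,0],
    [0,0,0]
  ]
}}

```text
clock: 1.77
position: [0.4713, 0.2484, 0.3034]
tool_rot: [-3.141, 0.0, 2.821]
force: [1.1, -0.2, -0.7]
grip_width: 0.0855
finger_force: 0.0
```

Run:
```python
from lib import *
s,p,d=shot("wrist"); print(s["clock"],s["position"],s["tool_rot"],s["qpos"].round(2),abs(s["qd"]).max())
cv2.imwrite("pics/w1.png",p[:,:,::-1]); np.savez("w1.npz",p=p,d=d,pos=s["position"],rot=s["tool_rot"])
```

```text
1.7667 [0.47127035 0.24841343 0.3033761 ] [-3.14113128e+00  2.59078981e-04  2.82143583e+00] [-0.68  0.3   0.11  1.76 -0.03  1.09  0.69] 0.3484748083612216
```

View pics/w1.png

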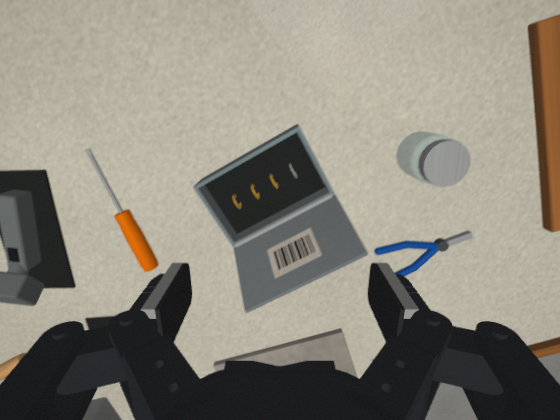

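The wrist view shows the open box with its rim at (265,185), its lid below that, and the label at about (295,253). The handle end of the scanner is at the left edge, near (15,240).

```bash
cat > lidm.py <<'E'
from lib import *
def lid(p,d,s,poly,lab,verbose=True):
    C=cam("wrist",s); P=cloud(C,d)
    m=np.zeros(d.shape,np.uint8); cv2.fillPoly(m,[np.array(poly)],1); m=(m>0)&(d>0)
    Q=P[m]
    for _ in range(6):
        c=Q.mean(0); n=np.linalg.svd(Q-c,full_matrices=False)[2][2]; r=(Q-c)@n
        Q=Q[abs(r)<max(2.5*r.std(),.001)]
    n*=np.sign(n[2]); th=np.arctan2(np.hypot(*n[:2]),-n[2])
    print("lid n",n.round(4),"theta",th,"yaw",np.arctan2(-n[1],-n[0]),"rms",r.std())
    g=cv2.cvtColor(p,cv2.COLOR_RGB2GRAY); x0,y0,x1,y1=lab
    sub=cv2.GaussianBlur(g,(3,3),0)[y0:y1,x0:x1]; t,b=cv2.threshold(sub,0,255,cv2.THRESH_OTSU)
    b=cv2.morphologyEx(b,cv2.MORPH_CLOSE,np.ones((9,9)))
    k=max(cv2.findContours(b,0,1)[0],key=cv2.contourArea)
    q=cv2.boxPoints(cv2.minAreaRect(k))+[x0,y0]; h=cv2.approxPolyDP(cv2.convexHull(k),4,True)
    pl=lambda uv:(lambda r:C[3]+r*(((c-C[3])@n)/(r@n))[:,None])(rays(C,uv))
    L=pl(h.reshape(-1,2)+[x0,y0]); print("label px",(h.reshape(-1,2)+[x0,y0]).tolist(),"sides",[round(float(np.linalg.norm(L[i]-L[i-1])),4) for i in range(len(L))])
    lc=L.mean(0); print("label",lc.round(4))
    u=np.cross(n,[0,0,1]); u/=np.linalg.norm(u); e=np.cross(u,n); e*=np.sign(e[2])
    print("hinge(55mm below)",(lc-.055*e).round(4),"edge",(lc+.045*e).round(4))
    return C,P,n,lc,pl
E
python3 - <<'E'
from lidm import *
f=np.load("w1.npz"); s=dict(position=f["pos"],tool_rot=f["rot"])
C,P,n,lc,pl=lid(f["p"],f["d"],s,[(243,255),(328,205),(358,250),(252,300)],(255,215,340,290))
print("lid outer corners",pl([(249,311),(367,255),(236,246),(331,194)]).round(4).tolist())
print("rim corners z.05",plane(C,[(195,186),(298,125)],.05).round(4).tolist())
for uv in [(245,157),(285,216),(200,195)]: print(P[uv[1],uv[0]])
# pad in the top view
f=np.load("top0.npz"); p,d=f["p"],f["d"]; Ct=cam("top"); Pt=cloud(Ct,d)
g=p.max(2); m=((g<45)*255).astype(np.uint8); m[:,:295]=0;m[:205]=0;m[295:]=0;m[:,360:]=0
k=max(cv2.findContours(m,0,1)[0],key=cv2.contourArea); r=cv2.minAreaRect(k); q=cv2.boxPoints(r)
X=plane(Ct,q,.006); print("pad corners",X.round(3).tolist(),"c",X.mean(0),"sides",[np.linalg.norm(X[i]-X[i-1]).round(3) for i in range(2)])
print([np.arctan2(*(X[i]-X[i-1])[[1,0]]) for i in range(4)])
# handle top
mk=(Pt[...,2]>.03)&(Pt[...,2]<.05)&(abs(Pt[...,0]-.45)<.12)&(abs(Pt[...,1]+.16)<.09)
H=Pt[mk]; c=np.median(H,0); print("handle",mk.sum(),c)
mk=(Pt[...,2]>.025)&(abs(Pt[...,0]-.45)<.15)&(abs(Pt[...,1]+.16)<.09)
r=cv2.minAreaRect(Pt[mk][:,:2].astype(np.float32)); print("scanner rect",r)
E
```

```text
lid n [-0.8549 -0.1628  0.4925] theta 2.0857676061042185 yaw 0.18818191778544263 rms 0.0007405602204338557
label px [[309, 228], [321, 254], [275, 277], [268, 249]] sides [0.0606, 0.043, 0.0627, 0.0433]
label [0.5677 0.2341 0.0973]
hinge(55mm below) [0.5411 0.229  0.0494] edge [0.5895 0.2382 0.1364]
lid outer corners [[0.6048, 0.1665, 0.1393], [0.5767, 0.3152, 0.1396], [0.5565, 0.1561, 0.0521], [0.5265, 0.3028, 0.0485]]
rim corners z.05 [[0.4588, 0.135, 0.05], [0.427, 0.2875, 0.05]]
[0.44383985 0.21090683 0.04878875]
[0.53659444 0.2348058  0.04933241]
[0.47239869 0.13639801 0.04982811]
pad corners [[0.372, -0.084, 0.006], [0.555, -0.143, 0.006], [0.526, -0.234, 0.006], [0.345, -0.173, 0.006]] c [ 0.4493824  -0.15865908  0.006     ] sides [np.float64(0.093), np.float64(0.192)]
[np.float64(1.2723989814055352), np.float64(-0.31032803550578714), np.float64(-1.8766847867856518), np.float64(2.8176856978039173)]
handle 364 [ 0.4376946  -0.15034776  0.04049309]
scanner rect ((0.46379542350769043, -0.16390232741832733), (0.05628378689289093, 0.17164066433906555), 66.44890594482422)
```

{"api": "apply_moves", "payload": {
  "linear": [
    [-0.05,-0.2,0.01],
    [-0.1,-0.4,0.02],
    [-0.15,-0.6,0.03],
    [-0.2,-0.8,0.04],
    [-0.25,-0.98,0.05]
  ],
  "delta_rot": [
    [0,0,0],
    [0,0,0],
    [0,0,0],
    [0,0,0],
    [0,0,0]
  ]
}}

```text
clock: 2.23
position: [0.4627, 0.1485, 0.2982]
tool_rot: [-3.142, -0.0, 2.823]
force: [-0.2, -0.2, 0.3]
grip_width: 0.0854
finger_force: 0.0
```

{"api": "apply_moves", "payload": {
  "linear": [
    [-0.05,-0.2,0.01],
    [-0.1,-0.4,0.02],
    [-0.15,-0.6,0.03],
    [-0.2,-0.8,0.04],
    [-0.25,-0.98,0.05]
  ],
  "delta_rot": [
    [0,0,0],
    [0,0,0],
    [0,0,0],
    [0,0,0],
    [0,0,0]
  ]
}}

```text
clock: 2.65
position: [0.4558, 0.0477, 0.2933]
tool_rot: [3.141, -0.0, 2.823]
force: [0.1, 0.2, 0.4]
grip_width: 0.0852
finger_force: 0.0
```

{"api": "apply_moves", "payload": {
  "linear": [
    [-0.05,-0.2,0.01],
    [-0.1,-0.4,0.02],
    [-0.15,-0.6,0.03],
    [-0.2,-0.8,0.04],
    [-0.25,-0.98,0.05]
  ],
  "delta_rot": [
    [0,0,0],
    [0,0,0],
    [0,0,0],
    [0,0,0],
    [0,0,0]
  ]
}}

```text
clock: 3.07
position: [0.4489, -0.0532, 0.2883]
tool_rot: [3.141, -0.0, 2.823]
force: [0.4, -0.1, -0.0]
grip_width: 0.0853
finger_force: 0.0
```

{"api": "apply_moves", "payload": {
  "linear": [
    [-0.08,-0.33,0.01],
    [-0.17,-0.66,0.03],
    [-0.25,-0.98,0.05],
    [-0.25,-0.98,0.05],
    [-0.25,-0.98,0.05]
  ],
  "delta_rot": [
    [0,0,0.01],
    [0,0,0.03],
    [0,0,0.04],
    [0,0,0.04],
    [0,0,0.04]
  ]
}}

```text
clock: 3.48
position: [0.4418, -0.1544, 0.2831]
tool_rot: [-3.141, -0.0, 2.736]
force: [-0.1, 0.7, -0.2]
grip_width: 0.0854
finger_force: 0.0
```

Run:
```python
from lib import *
s,p,d=shot("wrist"); print(s["clock"],s["position"],s["tool_rot"],s["qpos"].round(2),abs(s["qd"]).max())
cv2.imwrite("pics/w2.png",p[:,:,::-1]); np.savez("w2.npz",p=p,d=d,pos=s["position"],rot=s["tool_rot"])
```

```text
3.4833 [ 0.44184673 -0.15444145  0.28314122] [-3.14129885e+00 -3.69509764e-04  2.73623744e+00] [-0.1   0.22  0.36  1.95 -0.09  0.99  1.48] 0.03715372290371441
```

View pics/w2.png

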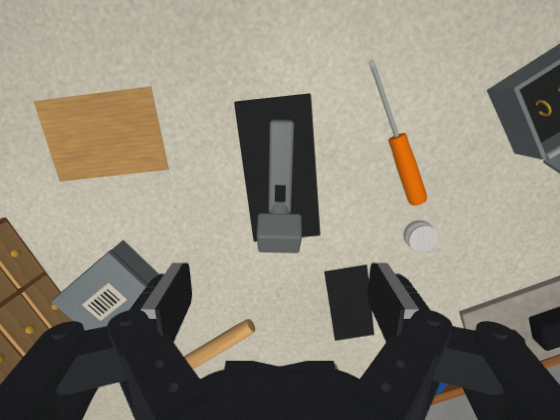

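The scanner is in clear view: handle from (282,121) to (280,210), head at (280,233), on the pad with corners (235,101), (310,94), (320,235) and (255,241).

Run:
```python
from lib import *
f=np.load("w2.npz"); s=dict(position=f["pos"],tool_rot=f["rot"]); p,d=f["p"],f["d"]; C=cam("wrist",s); P=cloud(C,d)
g=p.max(2)
roi=np.zeros(d.shape,bool); roi[85:260,225:325]=1
black=((g<45)&roi).astype(np.uint8)
pad=((cv2.morphologyEx(black,cv2.MORPH_CLOSE,np.ones((3,3))))).astype(np.uint8)
k=max(cv2.findContours(pad,0,1)[0],key=cv2.contourArea); 
X=plane(C,k.reshape(-1,2),.006)[:,:2].astype(np.float32); r=cv2.minAreaRect(X); print("pad",r)
print("pad z",np.nanmedian(P[...,2][cv2.erode(black,np.ones((5,5)))>0]))
gr=((g>=50)&roi&(P[...,2]>.025)).astype(np.uint8)
zz=P[...,2]
# handle edges, rows 130..185: mid-line on the top plane z=.04
ht=(gr>0); rows=range(128,200); mid=[];w=[]
for v in rows:
    u=np.where(ht[v,255:310])[0]+255; mid.append((u.mean(),v)); a=plane(C,[(u.min()-.5,v),(u.max()+.5,v)],.04); w.append(np.linalg.norm(a[1]-a[0]))
print("handle z",np.median(zz[130:180,276:288]),"width",np.median(w))
M=plane(C,mid,.04)[:,:2]; vx,vy,x0,y0=cv2.fitLine(M.astype(np.float32),cv2.DIST_HUBER,0,.001,.001).ravel()
if vx<0: vx,vy=-vx,-vy
yaw=np.arctan2(vy,vx); print("scanner yaw",yaw)
# back end of the handle: top edge at x=-85
col=np.where(ht[:,282])[0]; vb=col.min()-.5; B=plane(C,[(282,vb)],.04)[0]; Bl=plane(C,[(282,vb)],.006)[0]; print("back row",vb,B,Bl)
t=(B[:2]-[x0,y0])@[vx,vy]; Bm=np.array([x0,y0])+t*np.array([vx,vy]); print("back mid",Bm,"origin",Bm+.085*np.array([vx,vy]))
# head 
hd=ht&(zz>.05); H=P[hd]; x=(H[:,:2]-Bm)@[vx,vy]-.085; y=(H[:,:2]-Bm)@[-vy,vx]
print("head x",np.percentile(x,[1,50,99]),"y",np.percentile(y,[1,50,99]),"zmax",np.percentile(H[:,2],99))
# second view: same back end in the top camera
Ct=cam("top"); print("top px of back mid",proj(Ct,[[*Bm,.04]]))
f=np.load("top0.npz"); pt=cloud(Ct,f["d"]); m=(pt[...,2]>.03)&(pt[...,2]<.05)&(abs(pt[...,0]-.44)<.11)&(abs(pt[...,1]+.16)<.09)
q=pt[m]; x=(q[:,:2]-Bm)@[vx,vy]-.085; y=(q[:,:2]-Bm)@[-vy,vx]; h=(x<.0); print("top view handle: y med",np.median(y[h]),"x min",np.percentile(x,1),"z",np.median(q[h,2]))
```

```text
pad ((0.4512730836868286, -0.15852051973342896), (0.09717686474323273, 0.19660156965255737), 72.59276580810547)
pad z 0.0057228020545193325
handle z nan width 0.029681479238445496
scanner yaw -0.4269443
back row 120.5 [ 0.38766775 -0.12764374  0.04      ] [ 0.38924133 -0.1280345   0.006     ]
back mid [ 0.38733034 -0.12838541] origin [ 0.46470034 -0.16358317]
head x [0.02967207 0.04661193 0.08466981] y [-2.72865832e-02 -5.14245695e-05  2.72543110e-02] zmax 0.07930646111822427
top px of back mid [[316.07477904 269.04090846]]
top view handle: y med 0.0006487086403548129 x min -0.0853701087187565 z 0.0402725858363604
```

{"api": "apply_moves", "payload": {
  "linear": [
    [-0.03,0,0.18],
    [-0.06,0,0.36],
    [-0.1,0.01,0.54],
    [-0.127,0.01,0.72],
    [-0.127,0.01,0.9]
  ],
  "delta_rot": [
    [0,0,0.01],
    [0,0,0.01],
    [0,0,0.01],
    [0,0,0.01],
    [0,0,0.01]
  ]
}}

```text
clock: 3.95
position: [0.455, -0.156, 0.1925]
tool_rot: [3.141, 0.0, 2.72]
force: [0.4, -0.2, -0.4]
grip_width: 0.0852
finger_force: 0.0
```

{"api": "apply_moves", "payload": {
  "linear": [
    [0,0,0.2],
    [0,0,0.4],
    [0,0,0.6],
    [0,0,0.8],
    [0,0,0.9]
  ],
  "delta_rot": [
    [0,0,0],
    [0,0,0],
    [0,0,0],
    [0,0,0],
    [0,0,0]
  ]
}}

```text
clock: 4.37
position: [0.4539, -0.1558, 0.1015]
tool_rot: [3.141, -0.002, 2.72]
force: [-0.6, 0.4, 0.2]
grip_width: 0.0855
finger_force: 0.0
```

{"api": "apply_moves", "payload": {
  "linear": [
    [0,0,0.15],
    [0,0,0.3],
    [0,0,0.4],
    [0,0,0.5],
    [0,0,0.5]
  ],
  "delta_rot": [
    [0,0,0],
    [0,0,0],
    [0,0,0],
    [0,0,0],
    [0,0,0]
  ]
}}

```text
clock: 4.78
position: [0.4539, -0.1568, 0.0521]
tool_rot: [-3.141, -0.002, 2.719]
force: [-0.9, 0.2, -0.5]
grip_width: 0.0856
finger_force: 0.0
```

{"api": "apply_moves", "payload": {
  "linear": [
    [0,-0.01,0.12],
    [0,-0.02,0.24],
    [0,-0.02,0.34],
    [0,-0.02,0.42],
    [0,-0.02,0.42]
  ],
  "delta_rot": [
    [0,0,0.002],
    [0,0,0.002],
    [0,0,0.002],
    [0,0,0.002],
    [0,0,0.002]
  ]
}}

```text
clock: 5.2
position: [0.4531, -0.159, 0.0104]
tool_rot: [-3.141, -0.001, 2.714]
force: [-0.7, 1.0, -0.1]
grip_width: 0.0854
finger_force: 0.0
```

{"api": "apply_moves", "payload": {
  "linear": [
    [0,0,0],
    [0,0,0],
    [0,0,0],
    [0,0,0],
    [0,0,0]
  ],
  "delta_rot": [
    [0,0,0],
    [0,0,0],
    [0,0,0],
    [0,0,0],
    [0,0,0]
  ],
  "gripper": -0.5,
  "force": 50
}}

```text
clock: 5.62
position: [0.4537, -0.1592, 0.0118]
tool_rot: [3.141, 0.001, 2.714]
force: [-2.3, 1.3, 15.1]
grip_width: 0.0292
finger_force: 48.0
```

{"api": "apply_moves", "payload": {
  "linear": [
    [0,0,0],
    [0,0,0],
    [0,0,0],
    [0,0,0],
    [0,0,0]
  ],
  "delta_rot": [
    [0,0,0],
    [0,0,0],
    [0,0,0],
    [0,0,0],
    [0,0,0]
  ],
  "gripper": -1
}}

```text
clock: 6.03
position: [0.4537, -0.1592, 0.0118]
tool_rot: [3.141, 0.001, 2.714]
force: [-1.7, 1.9, 9.6]
grip_width: 0.0292
finger_force: 49.5
```

{"api": "apply_moves", "payload": {
  "linear": [
    [0,0,-0.1],
    [0,0,-0.25],
    [0,0,-0.45],
    [0,0,-0.7],
    [0,0,-0.9]
  ],
  "delta_rot": [
    [0,0,0],
    [0,0,0],
    [0,0,0],
    [0,0,0],
    [0,0,0]
  ]
}}

```text
clock: 6.45
position: [0.4533, -0.1593, 0.1033]
tool_rot: [3.141, 0.0, 2.713]
force: [1.2, -0.4, -1.9]
grip_width: 0.0296
finger_force: 50.0
```

{"api": "apply_moves", "payload": {
  "linear": [
    [0,0,-0.2],
    [0,0,-0.4],
    [0,0,-0.6],
    [0,0,-0.6],
    [0,0,-0.6]
  ],
  "delta_rot": [
    [0,0,0],
    [0,0,0],
    [0,0,0],
    [0,0,0],
    [0,0,0]
  ]
}}

```text
clock: 6.87
position: [0.4538, -0.1592, 0.1625]
tool_rot: [3.141, 0.002, 2.714]
force: [-0.3, -0.6, -3.0]
grip_width: 0.0291
finger_force: 50.2
```

```bash
cat > chk.py <<'E'
from lib import *
def chk(fn):
    s,p,d=shot("wrist"); cv2.imwrite(f"pics/{fn}.png",p[:,:,::-1]); np.savez(f"{fn}.npz",p=p,d=d,pos=s["position"],rot=s["tool_rot"])
    print(s["clock"],s["position"].round(4),s["tool_rot"].round(4),s["force"].round(1),s["grip_width"])
    return s,p,d
E
python3 - <<'E'
from chk import *
s,p,d=chk("w3")
E
```

```text
6.8667 [ 0.4538 -0.1592  0.1625] [3.1408e+00 2.0000e-03 2.7140e+00] [-0.3 -0.6 -3. ] 0.02909473527921303
```

View pics/w3.png

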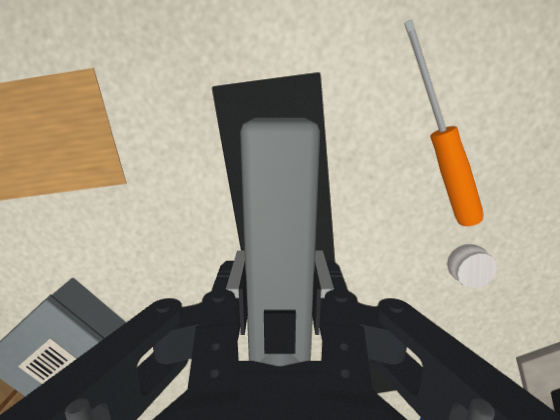

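The scanner is held: handle from (280,120) down to (280,340) between the pads. I'll fit its top plane to get the pose in the grip and work out the scan pose.

```bash
cat > grip.py <<'E'
from lib import *
def grip(p,d,s):
    """scanner in the tool frame from the handle's top face"""
    K,D,_,_=cam("wrist",s); T=np.array(optics.camera_info("wrist")["T_tool_cam"]); C=(K,D,T[:3,:3],T[:3,3])
    P=cloud(C,d)[140:290,256:304].reshape(-1,3); P=P[np.isfinite(P[:,0])]
    for _ in range(5):
        c=np.median(P,0) if _==0 else P.mean(0); n=np.linalg.svd(P-c,full_matrices=False)[2][2]; r=(P-c)@n; P=P[abs(r)<max(2.5*r.std(),5e-4)]
    n*=-np.sign(n[2])                                  # scanner z, about -tool z
    pl=lambda uv:(lambda r:C[3]+r*(((c-C[3])@n)/(r@n))[:,None])(rays(C,uv))
    g=cv2.GaussianBlur(cv2.cvtColor(p,cv2.COLOR_RGB2GRAY),(3,3),0).astype(int); mid=[];w=[]
    for v in range(150,235,3):
        row=g[v]; gx=np.diff(row); l=220+np.argmax(gx[220:262]); r=298+np.argmin(gx[298:340]); e=pl([(l+.5,v),(r+.5,v)]); mid.append(e.mean(0)); w.append(np.linalg.norm(e[1]-e[0]))
    mid=np.array(mid); x=cv2.fitLine(mid.astype(np.float32),cv2.DIST_HUBER,0,.001,.001).ravel(); v,x0=x[:3],x[3:]; v*=-np.sign(v[0])
    gy=np.diff(g[:,265:295].mean(1)); vb=100+np.argmax(gy[100:150])+.5; B=pl([(280,vb)])[0]
    x=v-n*(v@n); x/=np.linalg.norm(x); back=x0+x*((B-x0)@x)
    M=np.c_[x,np.cross(n,x),n]; o=back+.085*x-.034*n
    print("handle width",np.median(w),"plane rms",r if np.isscalar(r) else 0,"back row",vb,"origin in tool",o.round(4),"x",x.round(4),"z",n.round(4))
    return M,o
E
cat > scanpose.py <<'E'
from grip import *
def target(M,o,L,psi,th,dist=.08):
    n=np.array([-np.sin(th)*np.cos(psi),-np.sin(th)*np.sin(psi),-np.cos(th)])
    W=L+dist*n; down=np.arcsin(n[2]); Rs=R.from_euler("zy",[psi,-(np.radians(40)-down)]).as_matrix()
    so=W-Rs@[.078,0,.028]; Rt=Rs@M.T; return Rt,so-Rt@o
def delta(s,Rt,pt):
    R0=R.from_euler("xyz",s["tool_rot"]).as_matrix(); l=R0.T@(pt-s["position"])/.1; r=R.from_matrix(R0.T@Rt).as_rotvec()/np.radians(120)
    print("target",pt.round(4),R.from_matrix(Rt).as_euler("xyz").round(4),"linear",l.round(3),"rot",r.round(4))
E
python3 - <<'E'
from scanpose import *
f=np.load("w3.npz"); s=dict(position=f["pos"],tool_rot=f["rot"]); M,o=grip(f["p"],f["d"],s)
np.savez("grip.npz",M=M,o=o)
L=np.array([.5677,.2341,.0973])
delta(s,*target(M,o,L,.19,2.086))
M0=np.diag([-1.,1,-1]); o0=np.array([-.0118,.0006,.0058]); print("from grasp pose:"); delta(s,*target(M0,o0,L,.19,2.086))
E
```

```text
handle width 0.02866249067788395 plane rms 315 back row 117.5 origin in tool [-0.0107  0.0003  0.0063] x [-1.      0.      0.0026] z [-2.6e-03 -6.0e-04 -1.0e+00]
target [0.4176 0.2039 0.0995] [-3.1061  0.1822 -2.9484] linear [1.836 3.153 0.628] rot [-0.0106 -0.0884 -0.294 ]
from grasp pose:
target [0.4168 0.2034 0.0989] [-3.1067  0.1796 -2.9484] linear [1.842 3.145 0.635] rot [-0.0104 -0.0871 -0.2941]
```

{"api": "apply_moves", "payload": {
  "linear": [
    [0.06,0.1,0],
    [0.16,0.27,0],
    [0.26,0.45,0],
    [0.36,0.62,0],
    [0.46,0.79,0]
  ],
  "delta_rot": [
    [0,0,0],
    [0,0,0],
    [0,0,0],
    [0,0,0],
    [0,0,0]
  ]
}}

```text
clock: 7.33
position: [0.4434, -0.0668, 0.1605]
tool_rot: [-3.141, -0.002, 2.714]
force: [0.6, 0.0, -3.0]
grip_width: 0.0296
finger_force: 50.1
```

{"api": "apply_moves", "payload": {
  "linear": [
    [0.09,0.16,0],
    [0.18,0.32,0],
    [0.28,0.48,0],
    [0.37,0.63,0],
    [0.46,0.79,0]
  ],
  "delta_rot": [
    [0,0,0],
    [0,0,0],
    [0,0,0],
    [0,0,0],
    [0,0,0]
  ]
}}

```text
clock: 7.75
position: [0.4342, 0.0239, 0.1606]
tool_rot: [-3.14, -0.001, 2.714]
force: [0.5, 0.5, -1.7]
grip_width: 0.0293
finger_force: 50.1
```

{"api": "apply_moves", "payload": {
  "linear": [
    [0.09,0.16,0],
    [0.18,0.32,0],
    [0.28,0.48,0],
    [0.37,0.63,0],
    [0.46,0.79,0]
  ],
  "delta_rot": [
    [0,0,0],
    [0,0,0],
    [0,0,0],
    [0,0,0],
    [0,0,0]
  ]
}}

```text
clock: 8.17
position: [0.425, 0.1147, 0.1605]
tool_rot: [-3.14, -0.001, 2.714]
force: [0.9, -0.0, -1.5]
grip_width: 0.0292
finger_force: 50.1
```

{"api": "apply_moves", "payload": {
  "linear": [
    [0.08,0.12,0],
    [0.16,0.24,0],
    [0.22,0.36,0],
    [0.28,0.46,0],
    [0.3,0.5,0]
  ],
  "delta_rot": [
    [0,0,-0.05],
    [0,-0.01,-0.1],
    [0,-0.03,-0.15],
    [0,-0.04,-0.2],
    [0,-0.05,-0.25]
  ]
}}

```text
clock: 8.58
position: [0.4183, 0.1736, 0.1605]
tool_rot: [-3.114, 0.099, -3.036]
force: [0.2, 0.2, -1.8]
grip_width: 0.0292
finger_force: 50.1
```

Run:
```python
from scanpose import *
from chk import *
s,p,d=chk("w4"); f=np.load("grip.npz")
delta(s,*target(f["M"],f["o"],np.array([.5677,.2341,.0973]),.19,2.086))
```

```text
8.5833 [0.4183 0.1736 0.1605] [-3.1139  0.0993 -3.0363] [ 0.2  0.2 -1.8] 0.02924649621291862
target [0.4176 0.2039 0.0995] [-3.1061  0.1822 -2.9484] linear [0.035 0.319 0.6  ] rot [-0.0022 -0.0408 -0.0403]
```

View pics/w4.png

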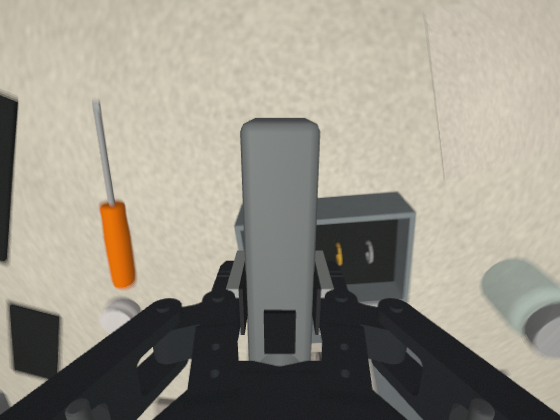

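The scanner points along the box, whose rim is at (240–410, 200–300). The label is hidden behind the gripper, so I'll rely on the measured label pose for the final approach.

{"api": "apply_moves", "payload": {
  "linear": [
    [0.01,0.06,0.12],
    [0.02,0.13,0.24],
    [0.03,0.2,0.36],
    [0.03,0.26,0.48],
    [0.03,0.32,0.6]
  ],
  "delta_rot": [
    [0,-0.01,-0.01],
    [0,-0.02,-0.02],
    [0,-0.03,-0.03],
    [-0.002,-0.041,-0.04],
    [-0.002,-0.041,-0.04]
  ]
}}

```text
clock: 9.05
position: [0.4185, 0.2018, 0.0992]
tool_rot: [-3.106, 0.182, -2.958]
force: [0.6, 0.3, -1.2]
grip_width: 0.0293
finger_force: 50.1
```

{"api": "apply_moves", "payload": {
  "linear": [
    [0,0,0],
    [0,0,0],
    [0,0,0],
    [0,0,0],
    [0,0,0]
  ],
  "delta_rot": [
    [0,0,0],
    [0,0,0],
    [0,0,0],
    [0,0,0],
    [0,0,0]
  ]
}}

```text
clock: 9.47
position: [0.42, 0.2019, 0.101]
tool_rot: [-3.107, 0.184, -2.958]
force: [0.4, -0.3, -1.5]
grip_width: 0.0293
finger_force: 49.9
```

Run:
```python
from scanpose import *
from chk import *
s,p,d=chk("w5"); f=np.load("grip.npz")
delta(s,*target(f["M"],f["o"],np.array([.5677,.2341,.0973]),.19,2.086))
grip(p,d,s)
for n in ("scene",):
    q,e=optics.grab_frame(n); np.savez("scene5.npz",p=q,d=e); cv2.imwrite("pics/scene5.png",cv2.resize(q[170:290,300:460,::-1],None,fx=4,fy=4,interpolation=cv2.INTER_CUBIC))
```

```text
9.4667 [0.42   0.2019 0.101 ] [-3.107   0.1838 -2.958 ] [ 0.4 -0.3 -1.5] 0.029340031768181098
target [0.4176 0.2039 0.0995] [-3.1061  0.1822 -2.9484] linear [0.022 0.024 0.01 ] rot [-0.0004  0.0006 -0.0046]
handle width 0.02708824003165691 plane rms 313 back row 121.5 origin in tool [-0.012  -0.0004  0.0065] x [-1.      0.      0.0038] z [-0.0038  0.002  -1.    ]
```

View pics/scene5.png

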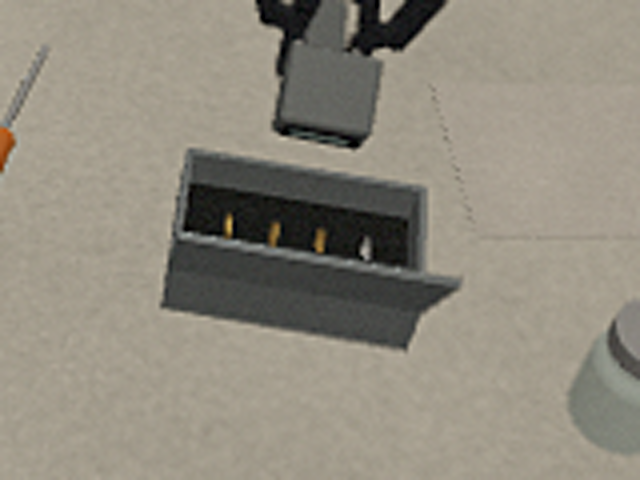

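The head faces the lid and is centred on the box, with no contact: window at about (320,135), lid edge running from (180,235) to (460,280) in the crop. I'll make a small correction and hold.

{"api": "apply_moves", "payload": {
  "linear": [
    [0.01,0.01,0.01],
    [0.02,0.02,0.01],
    [0.022,0.024,0.01],
    [0.022,0.024,0.01],
    [0.022,0.024,0.01]
  ],
  "delta_rot": [
    [0,0,-0.002],
    [0,0,-0.005],
    [0,0,-0.005],
    [0,0,-0.005],
    [0,0,-0.005]
  ]
}}

```text
clock: 9.98
position: [0.4174, 0.2041, 0.099]
tool_rot: [-3.105, 0.183, -2.946]
force: [0.4, -0.2, -3.0]
grip_width: 0.0292
finger_force: 50.0
```

{"api": "apply_moves", "payload": {
  "linear": [
    [0,0,0],
    [0,0,0],
    [0,0,0],
    [0,0,0],
    [0,0,0]
  ],
  "delta_rot": [
    [0,0,0],
    [0,0,0],
    [0,0,0],
    [0,0,0],
    [0,0,0]
  ]
}}

```text
clock: 10.4
position: [0.4174, 0.2041, 0.099]
tool_rot: [-3.105, 0.183, -2.946]
force: [-0.1, 0.5, -1.9]
grip_width: 0.0293
finger_force: 50.0
```

{"api": "apply_moves", "payload": {
  "linear": [
    [0,0,0],
    [0,0,0],
    [0,0,0],
    [0,0,0],
    [0,0,0]
  ],
  "delta_rot": [
    [0,0,0],
    [0,0,0],
    [0,0,0],
    [0,0,0],
    [0,0,0]
  ]
}}

```text
clock: 10.82
position: [0.4174, 0.2041, 0.099]
tool_rot: [-3.105, 0.183, -2.946]
force: [0.8, -0.0, -2.2]
grip_width: 0.0291
finger_force: 50.0
```

{"api": "apply_moves", "payload": {
  "linear": [
    [0,0,0],
    [0,0,0],
    [0,0,0],
    [0,0,0],
    [0,0,0]
  ],
  "delta_rot": [
    [0,0,0],
    [0,0,0],
    [0,0,0],
    [0,0,0],
    [0,0,0]
  ]
}}

```text
clock: 11.23
position: [0.4174, 0.2041, 0.099]
tool_rot: [-3.105, 0.183, -2.946]
force: [0.1, -0.0, -2.6]
grip_width: 0.0291
finger_force: 50.0
```

{"api": "apply_moves", "payload": {
  "linear": [
    [0,0,0],
    [0,0,0],
    [0,0,0],
    [0,0,0],
    [0,0,0]
  ],
  "delta_rot": [
    [0,0,0],
    [0,0,0],
    [0,0,0],
    [0,0,0],
    [0,0,0]
  ]
}}

```text
clock: 11.65
position: [0.4174, 0.2041, 0.099]
tool_rot: [-3.105, 0.183, -2.946]
force: [-0.5, 0.5, -1.5]
grip_width: 0.0296
finger_force: 50.0
```

Run:
```python
from scanpose import *
s=monitor.observe(); f=np.load("grip.npz"); print(s["clock"])
delta(s,*target(f["M"],f["o"],np.array([.5677,.2341,.0973]),.19,2.086))
Rt=R.from_euler("xyz",s["tool_rot"]).as_matrix(); Rs=Rt@f["M"]; so=Rt@f["o"]+s["position"]
W=so+Rs@[.078,0,.028]; a=Rs@[np.cos(np.radians(40)),0,-np.sin(np.radians(40))]; n=np.array([-.8549,-.1628,.4925]); L=np.array([.5677,.2341,.0973])
t=((L-W)@n)/(a@n); print("dist",t,"miss",(W+t*a-L).round(4),"deg",np.degrees(np.arccos(-a@n)))
# place: scanner at its first pose, 40 mm above, z .046
Rp=R.from_euler("z",-.36).as_matrix(); 
for z in (.12,.0075):
    Rt2=Rp@f["M"].T; pt=np.array([.4535,-.1592,z])-Rt2@f["o"]; delta(s,Rt2,pt)
```

```text
11.65
target [0.4176 0.2039 0.0995] [-3.1061  0.1822 -2.9484] linear [-0.003 -0.003 -0.005] rot [-0.0005  0.0003  0.0011]
dist 0.07997434249801039 miss [-0.0002 -0.0011 -0.0006] deg 1.1229659500824585
target [ 0.4433 -0.1557  0.1263] [-3.1410e+00  2.6000e-03  2.7816e+00] linear [ 0.388 -3.59  -0.217] rot [0.0077 0.0888 0.2628]
target [ 0.4433 -0.1557  0.0138] [-3.1410e+00  2.6000e-03  2.7816e+00] linear [ 0.592 -3.549  0.889] rot [0.0077 0.0888 0.2628]
```

{"api": "apply_moves", "payload": {
  "linear": [
    [0.05,-0.05,-0.15],
    [0.08,-0.25,-0.25],
    [0.1,-0.45,-0.3],
    [0.1,-0.7,-0.3],
    [0.1,-0.9,-0.3]
  ],
  "delta_rot": [
    [0,0.01,0.04],
    [0,0.03,0.09],
    [0.002,0.05,0.14],
    [0.005,0.07,0.2],
    [0.008,0.089,0.25]
  ]
}}

```text
clock: 12.07
position: [0.4192, 0.1129, 0.1306]
tool_rot: [-3.139, 0.002, 2.803]
force: [0.1, 0.0, -1.8]
grip_width: 0.0295
finger_force: 50.1
```

```bash
cat > place.py <<'E'
from scanpose import *
s=monitor.observe(); f=np.load("grip.npz"); print(s["clock"],s["position"])
Rp=R.from_euler("z",-.36).as_matrix(); Rt2=Rp@f["M"].T
for z in (.1,.012,.0065): delta(s,Rt2,np.array([.460,-.1615,z])-Rt2@f["o"])
E
python3 place.py
```

```text
12.0667 [0.41923606 0.11285337 0.13056289]
target [ 0.4498 -0.158   0.1063] [-3.1410e+00  2.6000e-03  2.7816e+00] linear [-1.189 -2.452  0.251] rot [-0.001  -0.0005  0.0101]
target [ 0.4498 -0.158   0.0183] [-3.1410e+00  2.6000e-03  2.7816e+00] linear [-1.187 -2.45   1.131] rot [-0.001  -0.0005  0.0101]
target [ 0.4498 -0.158   0.0128] [-3.1410e+00  2.6000e-03  2.7816e+00] linear [-1.187 -2.45   1.186] rot [-0.001  -0.0005  0.0101]
```

{"api": "apply_moves", "payload": {
  "linear": [
    [-0.08,-0.16,0],
    [-0.16,-0.33,0],
    [-0.24,-0.49,0],
    [-0.32,-0.66,0],
    [-0.4,-0.82,0]
  ],
  "delta_rot": [
    [0,0,0],
    [0,0,0],
    [0,0,0],
    [0,0,0],
    [0,0,0]
  ]
}}

```text
clock: 12.48
position: [0.43, 0.0223, 0.1304]
tool_rot: [-3.138, 0.003, 2.808]
force: [0.1, -0.5, -2.4]
grip_width: 0.029
finger_force: 50.1
```

{"api": "apply_moves", "payload": {
  "linear": [
    [-0.08,-0.16,0],
    [-0.16,-0.33,0],
    [-0.24,-0.49,0],
    [-0.32,-0.66,0],
    [-0.4,-0.82,0]
  ],
  "delta_rot": [
    [0,0,0],
    [0,0,0],
    [0,0,0],
    [0,0,0],
    [0,0,0]
  ]
}}

```text
clock: 12.9
position: [0.4409, -0.0683, 0.1308]
tool_rot: [-3.138, 0.003, 2.808]
force: [0.2, 0.3, -2.2]
grip_width: 0.0292
finger_force: 50.1
```

{"api": "apply_moves", "payload": {
  "linear": [
    [-0.08,-0.16,0],
    [-0.16,-0.33,0.05],
    [-0.26,-0.55,0.12],
    [-0.39,-0.81,0.25],
    [-0.39,-0.81,0.25]
  ],
  "delta_rot": [
    [0,0,0],
    [0,0,0.005],
    [0,0,0.01],
    [0,0,0.01],
    [0,0,0.01]
  ]
}}

```text
clock: 13.32
position: [0.4509, -0.1616, 0.1049]
tool_rot: [-3.136, 0.003, 2.783]
force: [-2.1, 0.6, -2.2]
grip_width: 0.0292
finger_force: 50.4
```

{"api": "apply_moves", "payload": {
  "linear": [
    [0,0,0.15],
    [0,0,0.3],
    [0,0,0.45],
    [0,0,0.6],
    [0,0,0.6]
  ],
  "delta_rot": [
    [0,0,0],
    [0,0,0],
    [0,0,0],
    [0,0,0],
    [0,0,0]
  ]
}}

```text
clock: 13.73
position: [0.4503, -0.1567, 0.0442]
tool_rot: [-3.137, -0.0, 2.787]
force: [-1.2, 0.4, -3.1]
grip_width: 0.0291
finger_force: 50.2
```

```bash
python3 place.py
```

```text
13.7333 [ 0.45034237 -0.15670534  0.04416569]
target [ 0.4498 -0.158   0.1063] [-3.1410e+00  2.6000e-03  2.7816e+00] linear [ 0.    -0.017 -0.621] rot [-0.0017 -0.0013  0.0027]
target [ 0.4498 -0.158   0.0183] [-3.1410e+00  2.6000e-03  2.7816e+00] linear [ 0.    -0.013  0.259] rot [-0.0017 -0.0013  0.0027]
target [ 0.4498 -0.158   0.0128] [-3.1410e+00  2.6000e-03  2.7816e+00] linear [ 0.    -0.013  0.314] rot [-0.0017 -0.0013  0.0027]
```

{"api": "apply_moves", "payload": {
  "linear": [
    [0,-0.01,0.1],
    [0,-0.01,0.2],
    [0,-0.01,0.26],
    [0,-0.01,0.28],
    [0,-0.01,0.29]
  ],
  "delta_rot": [
    [-0.002,-0.001,0.003],
    [-0.002,-0.001,0.003],
    [-0.002,-0.001,0.003],
    [-0.002,-0.001,0.003],
    [-0.002,-0.001,0.003]
  ]
}}

```text
clock: 14.15
position: [0.4511, -0.158, 0.0171]
tool_rot: [3.141, 0.005, 2.781]
force: [-0.1, -0.5, -2.0]
grip_width: 0.029
finger_force: 50.5
```

{"api": "apply_moves", "payload": {
  "linear": [
    [0,0,0.01],
    [0,0,0.02],
    [0,0,0.02],
    [0,0,0.02],
    [0,0,0.02]
  ],
  "delta_rot": [
    [0,0,0],
    [0,0,0],
    [0,0,0],
    [0,0,0],
    [0,0,0]
  ]
}}

```text
clock: 14.57
position: [0.4513, -0.158, 0.0154]
tool_rot: [3.141, 0.005, 2.781]
force: [0.9, -0.4, -1.8]
grip_width: 0.0294
finger_force: 50.5
```

{"api": "apply_moves", "payload": {
  "linear": [
    [0,0,0.01],
    [0,0,0.02],
    [0,0,0.03],
    [0,0,0.035],
    [0,0,0.035]
  ],
  "delta_rot": [
    [0,0,0],
    [0,0,0],
    [0,0,0],
    [0,0,0],
    [0,0,0]
  ]
}}

```text
clock: 14.98
position: [0.4513, -0.1581, 0.0118]
tool_rot: [3.141, 0.005, 2.781]
force: [-0.2, 1.1, 4.6]
grip_width: 0.0292
finger_force: 51.1
```

{"api": "apply_moves", "payload": {
  "linear": [
    [0,0,0],
    [0,0,0],
    [0,0,0],
    [0,0,0],
    [0,0,0]
  ],
  "delta_rot": [
    [0,0,0],
    [0,0,0],
    [0,0,0],
    [0,0,0],
    [0,0,0]
  ],
  "gripper": 0.6
}}

```text
clock: 15.4
position: [0.4512, -0.1581, 0.0117]
tool_rot: [3.141, 0.005, 2.781]
force: [-0.1, -0.2, -0.7]
grip_width: 0.0684
finger_force: 0.0
```

{"api": "apply_moves", "payload": {
  "linear": [
    [0,0,-0.1],
    [0,0,-0.25],
    [0,0,-0.5],
    [0,0,-0.75],
    [0,0,-1]
  ],
  "delta_rot": [
    [0,0,0],
    [0,0,0],
    [0,0,0],
    [0,0,0],
    [0,0,0]
  ]
}}

```text
clock: 15.82
position: [0.4504, -0.1579, 0.1134]
tool_rot: [3.141, 0.005, 2.781]
force: [0.4, 0.3, 0.7]
grip_width: 0.0686
finger_force: 0.0
```

{"api": "apply_moves", "payload": {
  "linear": [
    [0,0,-0.2],
    [0,0,-0.4],
    [0,0,-0.6],
    [0,0,-0.8],
    [0,0,-1]
  ],
  "delta_rot": [
    [0,0,0],
    [0,0,0],
    [0,0,0],
    [0,0,0],
    [0,0,0]
  ]
}}

```text
clock: 16.23
position: [0.4498, -0.1578, 0.2135]
tool_rot: [3.141, 0.005, 2.781]
force: [-0.3, -0.1, 0.0]
grip_width: 0.0685
finger_force: 0.0
```

Run:
```python
from chk import *
s,p,d=chk("w6")
```

```text
16.2333 [ 0.4498 -0.1578  0.2135] [3.1409 0.0055 2.7807] [-0.3 -0.1  0. ] 0.06849190591813159
```

View pics/w6.png

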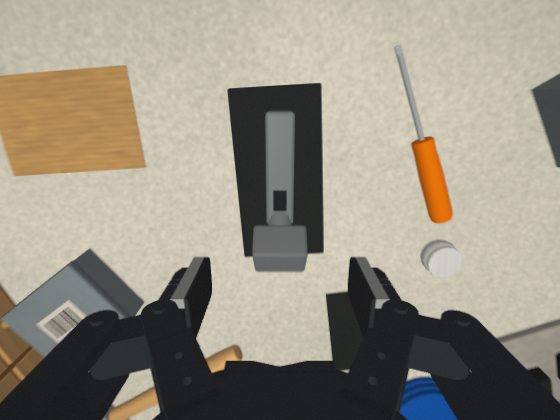

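The scanner sits on the pad again, handle (280,112)–(280,225) and head at (280,248). Next I'll go behind the lid with the fingers shut.

{"api": "apply_moves", "payload": {
  "linear": [
    [-0.01,0.15,0],
    [-0.03,0.35,0],
    [-0.05,0.55,0],
    [-0.07,0.75,0],
    [-0.08,0.95,0]
  ],
  "delta_rot": [
    [0,0,0],
    [0,0,0],
    [0,0,0],
    [0,0,0],
    [0,0,0]
  ],
  "gripper": -1,
  "force": 60
}}

```text
clock: 16.7
position: [0.4914, -0.0709, 0.2124]
tool_rot: [3.141, 0.005, 2.781]
force: [1.4, -0.7, -0.3]
grip_width: 0.0075
finger_force: 0.0
```

{"api": "apply_moves", "payload": {
  "linear": [
    [-0.01,0.19,0],
    [-0.03,0.38,0],
    [-0.05,0.57,0],
    [-0.07,0.76,0],
    [-0.08,0.95,0]
  ],
  "delta_rot": [
    [0,0,0],
    [0,0,0],
    [0,0,0],
    [0,0,0],
    [0,0,0]
  ]
}}

```text
clock: 17.12
position: [0.5324, 0.0151, 0.2125]
tool_rot: [3.141, 0.005, 2.781]
force: [0.0, -0.5, -0.0]
grip_width: 0.0002
finger_force: 0.0
```

{"api": "apply_moves", "payload": {
  "linear": [
    [-0.01,0.19,0],
    [-0.03,0.38,0],
    [-0.05,0.57,0],
    [-0.07,0.76,0],
    [-0.08,0.95,0]
  ],
  "delta_rot": [
    [0,0,0],
    [0,0,0],
    [0,0,0],
    [0,0,0],
    [0,0,0]
  ]
}}

```text
clock: 17.53
position: [0.5734, 0.1011, 0.2126]
tool_rot: [3.141, 0.005, 2.781]
force: [-0.3, -0.0, -0.2]
grip_width: -0.0001
finger_force: 0.0
```

{"api": "apply_moves", "payload": {
  "linear": [
    [-0.01,0.19,0],
    [-0.03,0.38,0],
    [-0.05,0.57,0],
    [-0.07,0.76,0],
    [-0.08,0.95,0]
  ],
  "delta_rot": [
    [0,0,0],
    [0,0,0],
    [0,0,0],
    [0,0,0],
    [0,0,0]
  ]
}}

```text
clock: 17.95
position: [0.6144, 0.1872, 0.2127]
tool_rot: [3.141, 0.005, 2.781]
force: [-0.5, -0.4, -0.1]
grip_width: 0.0002
finger_force: 0.0
```

{"api": "apply_moves", "payload": {
  "linear": [
    [0,0.15,0],
    [0,0.3,0],
    [0,0.45,0],
    [-0.01,0.6,0],
    [-0.01,0.67,0]
  ],
  "delta_rot": [
    [0,0,-0.053],
    [0,0,-0.106],
    [0,0,-0.158],
    [0,0,-0.211],
    [0,0,-0.264]
  ]
}}

```text
clock: 18.37
position: [0.6388, 0.2506, 0.2125]
tool_rot: [-3.14, 0.005, -2.943]
force: [0.4, 0.0, -0.2]
grip_width: -0.0001
finger_force: 0.0
```

```bash
cat > lidgo.py <<'E'
from scanpose import *
s=monitor.observe(); print(s["clock"],s["position"].round(4),s["tool_rot"].round(3),s["force"].round(1),s["grip_width"])
H=np.array([.541,.230,0]); b=np.array([.9814,.1918,0]); a=.011
Rt=R.from_euler("xyz",[np.pi,0,.193+np.pi]).as_matrix()
for x,z in [(.075,.20),(.075,.105),(.006,.110),(-.030,.114),(-.058,.098),(-.0757,.0765),(-.08,.054)]: delta(s,Rt,H+b*(x+a)+[0,0,z])
E
python3 lidgo.py
python3 - <<'E'
from lib import *
f=np.load("w6.npz"); C=cam("wrist",dict(position=f["pos"],tool_rot=f["rot"])); P=cloud(C,f["d"]); Q=P[120:185,270:290].reshape(-1,3); print("handle top z",np.nanmedian(Q[:,2]),"ends",np.nanmedian(P[120:130,270:290,2]),np.nanmedian(P[175:185,270:290,2]))
E
```

```text
18.3667 [0.6388 0.2506 0.2125] [-3.14   0.005 -2.943] [ 0.4  0.  -0.2] -0.00012405118350242167
target [0.6254 0.2465 0.2   ] [-3.1416  0.     -2.9486] linear [ 0.14  -0.013  0.125] rot [-0.0009  0.0023  0.0028]
target [0.6254 0.2465 0.105 ] [-3.1416  0.     -2.9486] linear [ 0.145 -0.011  1.075] rot [-0.0009  0.0023  0.0028]
target [0.5577 0.2333 0.11  ] [-3.1416  0.     -2.9486] linear [ 0.834 -0.007  1.021] rot [-0.0009  0.0023  0.0028]
target [0.5224 0.2264 0.114 ] [-3.1416  0.     -2.9486] linear [ 1.194 -0.005  0.98 ] rot [-0.0009  0.0023  0.0028]
target [0.4949 0.221  0.098 ] [-3.1416  0.     -2.9486] linear [ 1.475 -0.003  1.138] rot [-0.0009  0.0023  0.0028]
target [0.4775 0.2176 0.0765] [-3.1416  0.     -2.9486] linear [ 1.653 -0.002  1.352] rot [-0.0009  0.0023  0.0028]
target [0.4733 0.2168 0.054 ] [-3.1416  0.     -2.9486] linear [ 1.697e+00 -1.000e-03  1.577e+00] rot [-0.0009  0.0023  0.0028]
handle top z 0.03972669940153012 ends 0.03963721736996639 0.03977296832677746
```

{"api": "apply_moves", "payload": {
  "linear": [
    [0,0,0.2],
    [0,0,0.4],
    [0,0,0.65],
    [0,0,0.9],
    [0,0,1]
  ],
  "delta_rot": [
    [0,0.002,0.003],
    [0,0.002,0.003],
    [0,0.002,0.003],
    [0,0.002,0.003],
    [0,0.002,0.003]
  ]
}}

```text
clock: 18.78
position: [0.6378, 0.248, 0.1094]
tool_rot: [-3.138, -0.003, -2.955]
force: [0.2, 0.1, 0.5]
grip_width: 0.0001
finger_force: 0.0
```

{"api": "apply_moves", "payload": {
  "linear": [
    [0.1,0,0.06],
    [0.2,0,0.06],
    [0.28,0,0.06],
    [0.36,0,0.06],
    [0.44,0,0.06]
  ],
  "delta_rot": [
    [0,0,0],
    [0,0,0],
    [0,0,0],
    [0,0,0],
    [0,0,0]
  ]
}}

```text
clock: 19.2
position: [0.5965, 0.2407, 0.1073]
tool_rot: [-3.14, 0.003, -2.956]
force: [3.5, 1.1, 3.3]
grip_width: 0.0002
finger_force: 1.8
```

{"api": "apply_moves", "payload": {
  "linear": [
    [0.08,0,0],
    [0.16,0,0],
    [0.24,0,-0.02],
    [0.32,0,-0.04],
    [0.4,0,-0.05]
  ],
  "delta_rot": [
    [0,0,0],
    [0,0,0],
    [0,0,0],
    [0,0,0],
    [0,0,0]
  ]
}}

```text
clock: 19.62
position: [0.556, 0.2329, 0.1114]
tool_rot: [-3.139, 0.001, -2.956]
force: [3.0, 0.1, 0.6]
grip_width: -0.0001
finger_force: 1.3
```

```bash
python3 lidgo.py
python3 - <<'E'
from lib import *
q,e=optics.grab_frame("scene"); cv2.imwrite("pics/scene7.png",cv2.resize(q[150:290,300:460,::-1],None,fx=4,fy=4))
E
```

```text
19.6167 [0.556  0.2329 0.1114] [-3.139e+00  1.000e-03 -2.956e+00] [3.  0.1 0.6] -5.0362556144549524e-05
target [0.6254 0.2465 0.2   ] [-3.1416  0.     -2.9486] linear [-0.707  0.003 -0.886] rot [-0.0011  0.0003 -0.0033]
target [0.6254 0.2465 0.105 ] [-3.1416  0.     -2.9486] linear [-0.707  0.005  0.064] rot [-0.0011  0.0003 -0.0033]
target [0.5577 0.2333 0.11  ] [-3.1416  0.     -2.9486] linear [-0.017  0.     0.014] rot [-0.0011  0.0003 -0.0033]
target [0.5224 0.2264 0.114 ] [-3.1416  0.     -2.9486] linear [ 0.343 -0.002 -0.026] rot [-0.0011  0.0003 -0.0033]
target [0.4949 0.221  0.098 ] [-3.1416  0.     -2.9486] linear [ 0.623 -0.004  0.133] rot [-0.0011  0.0003 -0.0033]
target [0.4775 0.2176 0.0765] [-3.1416  0.     -2.9486] linear [ 0.8   -0.005  0.348] rot [-0.0011  0.0003 -0.0033]
target [0.4733 0.2168 0.054 ] [-3.1416  0.     -2.9486] linear [ 0.843 -0.005  0.573] rot [-0.0011  0.0003 -0.0033]
```

View pics/scene7.png

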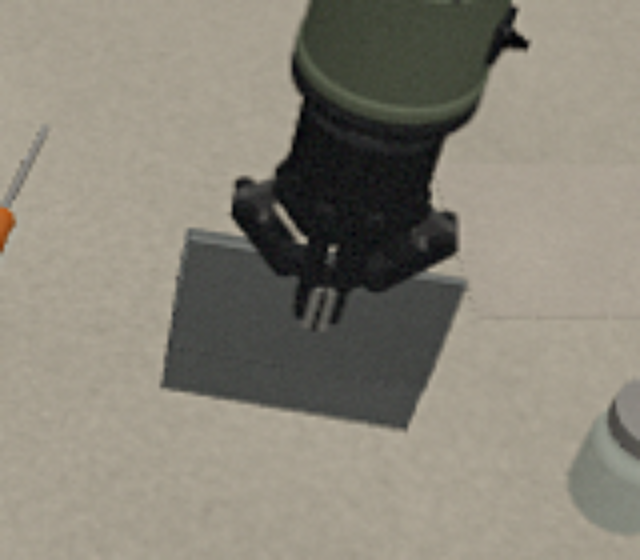

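The lid is now upright, with the finger tip against its outer face at about (318,320) in the crop and around 3 N of force. I'll swing it on over.

{"api": "apply_moves", "payload": {
  "linear": [
    [0.09,0,-0.01],
    [0.18,0,-0.02],
    [0.26,0,-0.02],
    [0.34,0,-0.02],
    [0.42,0,0.01]
  ],
  "delta_rot": [
    [0,0,0],
    [0,0,0],
    [0,0,0],
    [0,0,0],
    [0,0,0]
  ]
}}

```text
clock: 20.08
position: [0.5148, 0.2254, 0.1103]
tool_rot: [-3.14, 0.001, -2.955]
force: [2.6, 1.3, -0.5]
grip_width: 0.0006
finger_force: 0.8
```

{"api": "apply_moves", "payload": {
  "linear": [
    [0.08,0,0.04],
    [0.15,0,0.08],
    [0.2,0,0.12],
    [0.26,0,0.18],
    [0.31,0,0.24]
  ],
  "delta_rot": [
    [0,0,0],
    [0,0,0],
    [0,0,0],
    [0,0,0],
    [0,0,0]
  ]
}}

```text
clock: 20.5
position: [0.4845, 0.2195, 0.0854]
tool_rot: [-3.139, 0.0, -2.956]
force: [0.9, 0.6, 0.6]
grip_width: 0.0
finger_force: 0.7
```

{"api": "apply_moves", "payload": {
  "linear": [
    [0.04,0,0.06],
    [0.07,0,0.11],
    [0.09,0,0.16],
    [0.11,0,0.21],
    [0.12,0,0.26]
  ],
  "delta_rot": [
    [0,0,0],
    [0,0,0],
    [0,0,0],
    [0,0,0],
    [0,0,0]
  ]
}}

```text
clock: 20.92
position: [0.4731, 0.2173, 0.0595]
tool_rot: [-3.139, 0.0, -2.956]
force: [0.3, 0.5, 1.6]
grip_width: -0.0001
finger_force: 0.5
```

```bash
python3 lidgo.py|sed -n '1p;$p'
```

```text
20.9167 [0.4731 0.2173 0.0595] [-3.139  0.    -2.956] [0.3 0.5 1.6] -9.537744497424287e-05
target [0.4733 0.2168 0.054 ] [-3.1416  0.     -2.9486] linear [-0.001 -0.005  0.055] rot [-0.0011  0.0001 -0.0033]
```

{"api": "apply_moves", "payload": {
  "linear": [
    [0,0,0.015],
    [0,0,0.03],
    [0,0,0.045],
    [0,0,0.055],
    [0,0,0.055]
  ],
  "delta_rot": [
    [0,0,0],
    [0,0,0],
    [0,0,0],
    [0,0,0],
    [0,0,0]
  ]
}}

```text
clock: 21.33
position: [0.4732, 0.2173, 0.0557]
tool_rot: [-3.139, 0.0, -2.956]
force: [-8.4, -3.8, 31.1]
grip_width: -0.0002
finger_force: 15.4
```

Firm contact at z = 0.0557, which matches the shut lid top at 0.056. I'll retreat and check.

{"api": "apply_moves", "payload": {
  "linear": [
    [0,0,-0.1],
    [0,0,-0.3],
    [0,0,-0.5],
    [0,0,-0.75],
    [0,0,-1]
  ],
  "delta_rot": [
    [0,0,0],
    [0,0,0],
    [0,0,0],
    [0,0,0],
    [0,0,0]
  ]
}}

```text
clock: 21.75
position: [0.473, 0.2174, 0.1556]
tool_rot: [-3.139, 0.0, -2.956]
force: [-0.0, -0.5, -0.3]
grip_width: -0.0002
finger_force: 0.0
```

{"api": "apply_moves", "payload": {
  "linear": [
    [0,0,-0.2],
    [0,0,-0.4],
    [0,0,-0.6],
    [0,0,-0.8],
    [0,0,-1]
  ],
  "delta_rot": [
    [0,0,0],
    [0,0,0],
    [0,0,0],
    [0,0,0],
    [0,0,0]
  ]
}}

```text
clock: 22.17
position: [0.4731, 0.2176, 0.2558]
tool_rot: [-3.139, 0.001, -2.956]
force: [0.4, -0.3, 0.7]
grip_width: 0.0005
finger_force: 0.0
```

{"api": "apply_moves", "payload": {
  "linear": [
    [0.2,0,0],
    [0.4,0,0],
    [0.5,0,0],
    [0.5,0,0],
    [0.5,0,0]
  ],
  "delta_rot": [
    [0,0,0],
    [0,0,0],
    [0,0,0],
    [0,0,0],
    [0,0,0]
  ]
}}

```text
clock: 22.58
position: [0.4243, 0.2087, 0.2548]
tool_rot: [-3.14, 0.001, -2.955]
force: [1.4, -0.9, 0.2]
grip_width: 0.0003
finger_force: 0.0
```

Run:
```python
from chk import *
s,p,d=chk("w8"); C=cam("wrist",s); P=cloud(C,d)
b=np.array([.9814,.1918]); e=np.array([-.1918,.9814]); q=(P[...,:2]-[.541,.230]); x=q@b; y=q@e
for lo,hi in [(-.1,-.08),(-.08,-.06),(-.06,-.04),(-.03,-.005)]:
    m=(x>lo)&(x<hi)&(abs(y)<.07)&(P[...,2]<.1); print(lo,m.sum(),np.median(P[...,2][m]) if m.any() else None)
q,_=optics.grab_frame("scene"); cv2.imwrite("pics/scene9.png",q[:,:,::-1])
```

```text
22.5833 [0.4243 0.2087 0.2548] [-3.1396e+00  1.2000e-03 -2.9551e+00] [ 1.4 -0.9  0.2] 0.00026626355862732277
-0.1 3143 0.055067815130278974
-0.08 1885 0.05567717266997152
-0.06 1796 0.05569484676181602
-0.03 1444 0.055692331737299317
```

View pics/scene9.png

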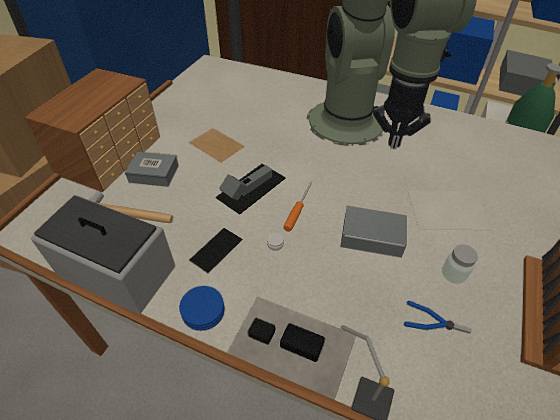

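The box is shut, with the lid flat at z ≈ 0.0557 all across. The scanner stands on its pad at (252,185), and the other items look to be where they were.

```bash
python3 -c "
from workcell import workorder; print(workorder.job_done())"
```

```text
the job is handed in; nothing more can be done
None
```

I handed the job in at about 22.6 s: the scanner was held about 80 mm from the label, about 1° off square-on and within about 1 mm of its centre, for about 1.7 s; it is back upright on its pad and the lid is fully shut.

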